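# Fit the last corner post on a stacking drawer unit

### The job

One corner post of the low drawer unit is still missing, so the next tier cannot go on. From the loose uprights take the one that matches the three posts already fitted (the slim square tube with holes near its foot) and slide it upright, foot down, over the bare corner stub until it is fully home on the unit and the stub's spring button has popped out through its hole; then let go of it.

Things in the scene. Friction and masses are not known exactly. Their poses are not given: they have to be found in the camera images.
- post: Slim square steel tube, 38 mm wide, 150 tall, wall 4 (bore 30), foot open, black cap on top, 0.13-0.25 kg, standing foot down on the table. Each face has a hole 22 wide, 10-42 above the foot: quarter turns are alike. Origin: centre of foot; z up, x, y square to the faces. Not wanted: wider square tube (50 wide, 120 tall), round tube (40 diameter, 150 tall), both without holes.
- stub (a point): Light grey square metal peg, 24 mm wide, 56 tall, top 16 mm tapering to 10 wide, at the bare corner of the drawer unit. Point: centre of its foot, level with the unit's top, where the tube's foot rests (3 mm play all round). z up, x, y square to its faces. A brass spring button sticks out of its -y face, 14 to 38 mm up, top sloping; pushing the tube down past it takes up to about 15 N.
- button (a joint): The stub's spring button, m: 0 fully out (its tip 11 mm beyond the stub's face, about 4 mm beyond a fitted tube's), up to 0.012 pushed in. The tube pushes it in on the way down; it springs out once the hole arrives.
- drawer_unit: Low navy drawer unit, fixed, 220 mm (x) by 240 mm (y), flat top 85 mm up. Origin: centre of its underside; z up, drawer front to -x. Stub at x -85, y -95 mm; the other three corners (x +-85, y +-95) carry fitted posts like the one wanted, their tops 235 mm above the table.

How it is judged:
On the way:
1. the tube is threaded over the stub (z of post in the frame of stub between -0.005 and 0.045 m and horizontal distance between post and stub below 0.012 m).
At the end, for the whole second after the job is handed in: The matching post stands over the stub (within 10 mm of its axis, within 10 degrees of upright), its foot within 4 mm of the unit's top, the spring button out again through its hole (less than 4 mm pushed in), and the post is at rest (z of post in the frame of stub between -0.004 and 0.004 m and horizontal distance between post and stub below 0.01 m and angle between post's own z axis and vertical below 0.17 rad and value of joint button below 0.004 m and linear speed of post below 0.02 m/s); the robot touches nothing.
It also fails if it takes over 35 s, if anything falls off the work surface, if the arm or the gripper's body presses on something with over 40 N, if the wrist force passes 120 N, or if a joint passes its speed limit or range.

### The arm

A 7-joint arm with a two-finger parallel gripper is mounted at the origin on the work surface. World frame = base frame: x ahead of the robot, y to its left, z up, the work surface at z = 0. Lengths are in m, angles in rad, forces in N, time in s.
With the tool pointing down it reaches from about 0.425 to 0.875 m from the base axis. Payload 9.9 kg.
Tool frame: the origin (TCP) lies midway between the tips of the shut fingers; the grasp point (between the pads) lies 19 mm behind it (grip_point_offset is the distance from the TCP to the grasp point, in m); x points along the fingers, y is the direction in which the jaws open and shut, and the axes are right-handed (so a half turn about x gives the same grasp; the last joint's range is limited). The gripper opens to 85 mm and grips with 20 to 120 N. Pads are 22 mm wide; open, the fingers measure 114 mm over their backs; the gripper's body (76 mm by 85 mm) begins 54 mm behind the grasp point. The pads swing forward as they close: fully open they stand 13 mm farther back than shut.
Start: joints at [-1.189, 0.576, 0.025, 1.437, -0.015, 1.129, -0.057], TCP at [0.303, 0.603, 0.231] pointing down, gripper open.
Joint ranges: [-2.76, 2.76], [-0.34, 2.15], [-1.52, 1.57], [0.19, 2.46], [-1.09, 4.23], [0.17, 1.99], [-2.82, 2.82]. Speed limits (rad/s): [2.22, 2.22, 3.01, 3.01, 3.14, 3.14, 3.14].

### API

Orientations are given as a unit quaternion [x, y, z, w].
In Python, from station import * gives the robot as it stands.
- The arm moves only by the shell command python3 -m crank 'ROWS' [FORCE]. ROWS is JSON, a list of rows, each a list of 3 entries, a list of its own where there are three numbers: the closure in counts, from 0 (fully open) to 255 (shut), then the shift along the world's x, y, z in cm, then the turn about the world's z in rad. In form: [[fingers, [tx, ty, tz], spin], ...]. A call has 1 to 5 rows; each row shifts and turns the pose as measured when the row begins; what a row does not reach is not made up. A row lasts 1/12 s, in which the tool goes at most 41.7 mm and 7.16 degrees, less where a joint would pass 70% of its speed; a pose out of reach is approached as far as the arm can. A call is refused whole if a number of a shift passes 4.17 or a number of a turn 0.125, either way. A call with a gripper value outside its range is refused whole. The fingers move at their own pace and stop on an object; FORCE is the grip in N (left out, the last holds). Time passes only in rows, so rows that do not move let the fingers close. It gives the time, the measured TCP pose, the force and the opening at its end, in the units of the state.
- get_obs(): the state, without advancing time (a new reading comes with each control period).
- grab_frame(name): name is "scene" or "top"; returns the picture (400x640x3 uint8, red, green, blue); there is no depth.
- camera_model(name): a dict with "fx", "fy", "cx", "cy" (pixels), "position" and "orientation" of the camera in the world. Camera axes: x right, y up, looking along -z (the intrinsics and any distortion apply to the point x, -y, -z); pixel columns grow to the right and rows downward; lengths in m; the calibration is good to about 2 mm. A picture is of the moment at which its call begins. camera_model takes no time and is no camera call.
- close_job(): hands the job in, once; it reports no verdict.
The state is a dict: "time_s": time; "qpos": joint angles; "qd": joint speeds; "joint_torque": joint torques, N m; "ee_pos": TCP position; "eef_rot": TCP orientation; "force": force on the tool from outside, world axes, zero at the start; "moment": the same for the moment, N m; "grip_width": finger opening in m.
Only numpy, scipy, OpenCV 4.12 (cv2) and the standard library are available. Lean on these libraries where they do the work, as an engineer would, in place of code of your own. Each camera call takes 0.05 s, during which the arm holds its last target.

## Working session

There is one attempt and no reset: what is moved stays moved. The work goes in short steps, Python scripts to look and compute and a shell command to move; the robot and the scene stay as the last step left them, time stands still between calls to the robot, and variables do not carry over. Pictures are saved under pics/ and viewed, and the job is handed in when it is done.

```bash
mkdir -p pics; ls; python3 - <<'E'
from station import *
import cv2
for n in("scene","top"):
    im=grab_frame(n); cv2.imwrite(f"pics/{n}0.png",im[:,:,::-1]); print(camera_model(n))
print(get_obs())
E
```

```text
pics
{'fx': 473.84186732240425, 'fy': 473.84186732240425, 'cx': 315.56600111262424, 'cy': 199.4595851962832, 'position': array([1.24331474, 0.48196303, 0.69397738]), 'orientation': array([0.20659184, 0.40923078, 0.80322806, 0.38036124])}
{'fx': 420.95999373973297, 'fy': 420.95999373973297, 'cx': 316.8300853600435, 'cy': 198.13709002763673, 'position': array([ 0.40119316, -0.04556148,  0.90651239]), 'orientation': array([-0.06864323,  0.05562649,  0.71118014, -0.69743574])}
{'time_s': 0.1, 'qpos': array([-1.18878093,  0.57641562,  0.02481687,  1.43779115, -0.01500198,
        1.12899299, -0.05647169]), 'qd': array([-0.00027628, -0.00122653,  0.00127055, -0.0031333 , -0.00078009,
       -0.00084954,  0.00150073]), 'joint_torque': array([ 5.85022703e-03, -7.67304468e+01,  2.25795150e+00, -2.86599576e+01,
        1.59084611e-02,  8.77245096e-03,  3.59818569e-05]), 'ee_pos': array([0.30297978, 0.60275009, 0.23056158]), 'eef_rot': array([ 0.16268249,  0.68811917, -0.16366964,  0.68792345]), 'force': array([ 0.33457822,  0.27124462, -0.59903437]), 'moment': array([-0.02897701,  0.02569658,  0.01217073]), 'grip_width': 0.08547064674549179}
```

View pics/scene0.png

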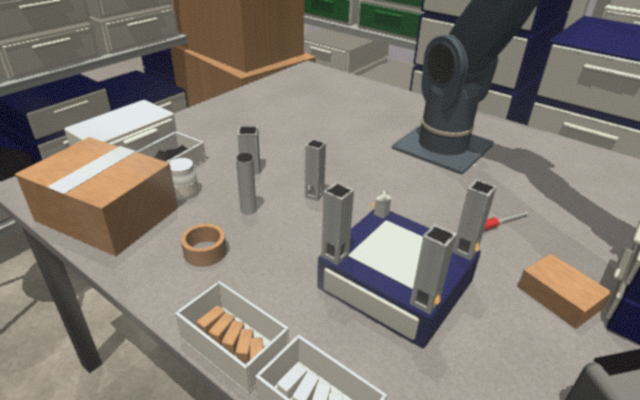

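View pics/top0.png

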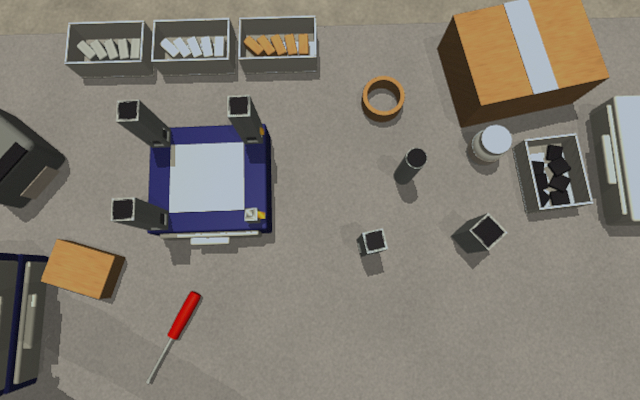

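The top view shows the wanted slim tube's cap around (374,240), the wide tube at (488,232), the round one at (416,158), and the stub with its button at about (252,214). The scene view shows the slim tube with holes at (315,170). I'll enlarge the crops next.

```bash
cat > h.py <<'E'
import numpy as np, cv2
from scipy.spatial.transform import Rotation as R
from station import *
def ray(n,u,v,z):
    c=camera_model(n); d=np.array([(u-c['cx'])/c['fx'],-(v-c['cy'])/c['fy'],-1.])
    d=R.from_quat(c['orientation']).apply(d); p=np.array(c['position']); return p+d*(z-p[2])/d[2]
def proj(n,X):
    c=camera_model(n); p=R.from_quat(c['orientation']).inv().apply(np.array(X)-c['position'])
    return np.array([c['cx']+c['fx']*p[0]/-p[2], c['cy']+c['fy']*(-p[1])/-p[2]])
E
python3 - <<'E'
from h import *
print({k:v for k,v in camera_model('top').items() if 'ist' in k})
t=cv2.imread('pics/top0.png'); s=cv2.imread('pics/scene0.png')
a=cv2.resize(t[200:290,335:425],None,fx=6,fy=6,interpolation=cv2.INTER_NEAREST)
cv2.imwrite('pics/a.png',a)
cv2.imwrite('pics/b.png',cv2.resize(t[80:250,100:290],None,fx=4,fy=3.5,interpolation=cv2.INTER_NEAREST))
cv2.imwrite('pics/c.png',cv2.resize(s[120:280,230:430],None,fx=4,fy=3.7,interpolation=cv2.INTER_NEAREST))
print(ray('top',374,240,.15),ray('top',252,214,.141))
E
```

```text
{}
[ 0.45762154 -0.13371157  0.15      ] [0.51034973 0.08723109 0.141     ]
```

View pics/a.png

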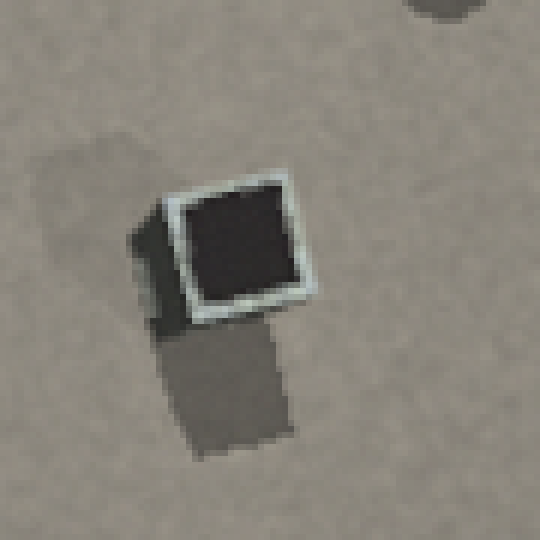

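View pics/b.png

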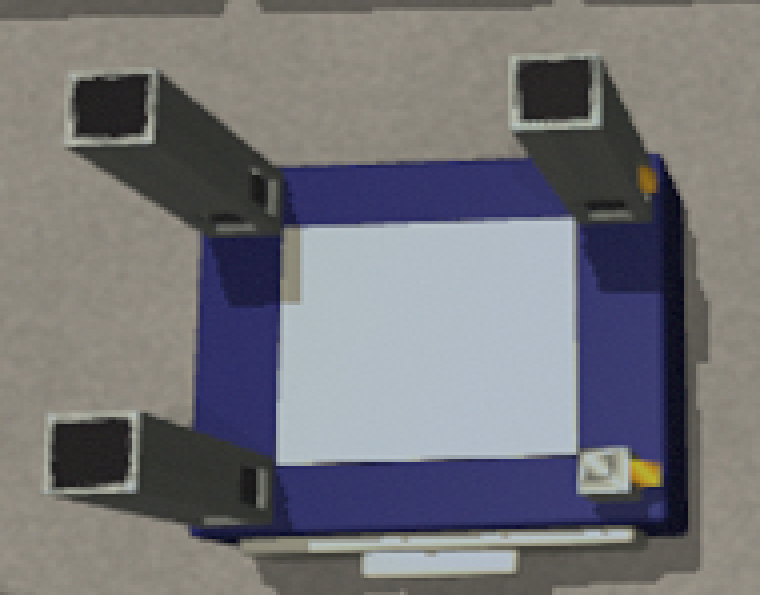

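View pics/c.png

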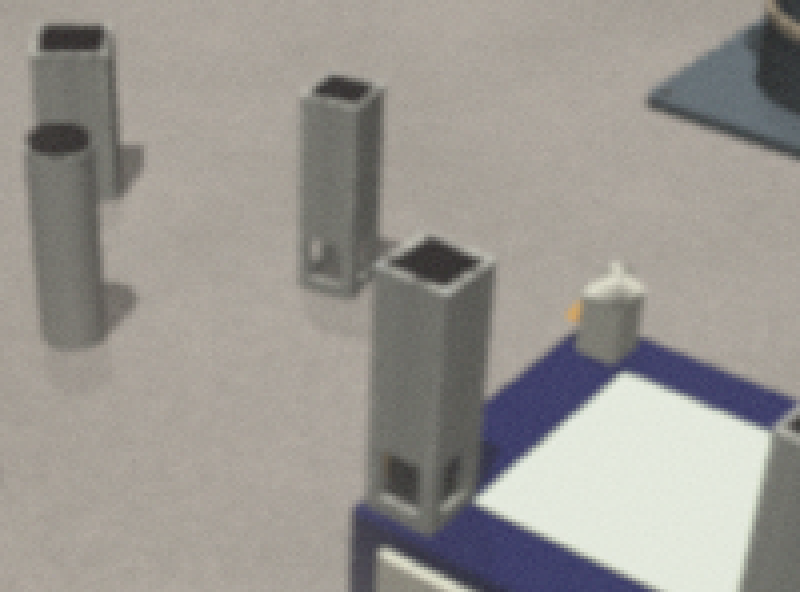

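```bash
python3 - <<'E'
from h import *
t=cv2.imread('pics/top0.png'); g=cv2.cvtColor(t,cv2.COLOR_BGR2GRAY)
def cap(u,v,z,lo=55):
    m=np.zeros_like(g); m[v-14:v+15,u-14:u+15]=(g[v-14:v+15,u-14:u+15]<lo).astype(np.uint8)
    m=cv2.morphologyEx(m,cv2.MORPH_OPEN,np.ones((5,5),np.uint8))
    cs,_=cv2.findContours(m,0,1); c=min(cs,key=lambda c:abs(cv2.pointPolygonTest(c,(u,v),True)) if cv2.pointPolygonTest(c,(u,v),False)<0 else -cv2.contourArea(c))
    P=np.array([ray('top',*p,z)[:2] for p in c[:,0].astype(float)],np.float32)
    r=cv2.minAreaRect(P*1000); return r
for n,u,v,z in (('post',374,241,.15),('wide',488,232,.12),('round',416,158,.15),('p1',128,110,.235),('p2',239,106,.235),('p3',123,209,.235)): print(n,cap(u,v,z))
# button/stub
hsv=cv2.cvtColor(t,cv2.COLOR_BGR2HSV)
m=(cv2.inRange(hsv,(100,120,40),(130,255,255)))
ys,xs=np.where(m); print(xs.min(),xs.max(),ys.min(),ys.max())
o=R.from_quat(get_obs()['eef_rot']).as_matrix(); print(o)
E
```

```text
post ((456.7891540527344, -134.8164825439453), (29.372509002685547, 26.829408645629883), 5.939167499542236)
wide ((472.57843017578125, -348.95916748046875), (40.553409576416016, 40.610313415527344), 41.75038146972656)
round ((608.2862548828125, -218.3691864013672), (31.548229217529297, 32.41473388671875), 41.68024444580078)
p1 ((679.8447875976562, 285.7041320800781), (27.711191177368164, 27.432754516601562), 3.3414480686187744)
p2 ((683.6013793945312, 96.48112487792969), (28.66413116455078, 27.27530860900879), 0.6748213171958923)
p3 ((509.2487487792969, 283.3272705078125), (29.33601188659668, 29.472871780395508), 3.4378063678741455)
3 267 124 392
[[-5.91474155e-04  4.49074238e-01  8.93494252e-01]
 [-1.29449392e-03  8.93493316e-01 -4.49074624e-01]
 [-9.99998987e-01 -1.42223891e-03  5.28456663e-05]]
```

```bash
python3 - <<'E'
from h import *
t=cv2.imread('pics/top0.png'); s=cv2.imread('pics/scene0.png')
# cap corners with subpixel, top view
g=cv2.cvtColor(t,cv2.COLOR_BGR2GRAY)
c=np.array([[165,197],[285,172],[315,290],[198,322]],np.float32)/6+[335,200]-0.5
P=np.array([ray('top',*p,.15)[:2] for p in c]); print(P.round(4),P.mean(0))
for i in range(4):
    d=P[(i+1)%4]-P[i]; print(np.degrees(np.arctan2(d[1],d[0]))%90,np.hypot(*d))
# stub: bright pixels
for (u,v) in ((250,213),(250.5,213.5)): print(ray('top',u,v,.141))
cv2.imwrite('pics/d.png',cv2.resize(t[195:235,235:275],None,fx=14,fy=14,interpolation=cv2.INTER_CUBIC))
cv2.imwrite('pics/e.png',cv2.resize(s[180:230,360:410],None,fx=12,fy=12,interpolation=cv2.INTER_CUBIC))
E
```

```text
[[ 0.4718 -0.1128]
 [ 0.4786 -0.1489]
 [ 0.4433 -0.1562]
 [ 0.4345 -0.1212]] [ 0.4570113  -0.13479094]
10.638213303623075 0.036772077182753195
11.698893865778814 0.03605396463368171
14.07201133376104 0.03612013550288374
12.712837214301125 0.038236272906391124
[0.51228448 0.09094328 0.141     ]
[0.51133585 0.09001028 0.141     ]
```

View pics/d.png

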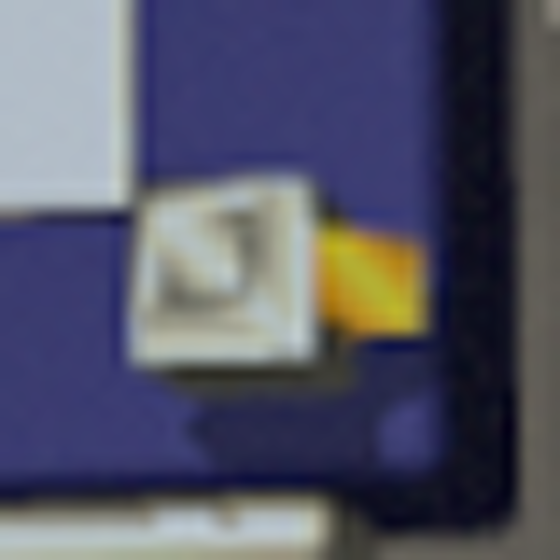

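View pics/e.png

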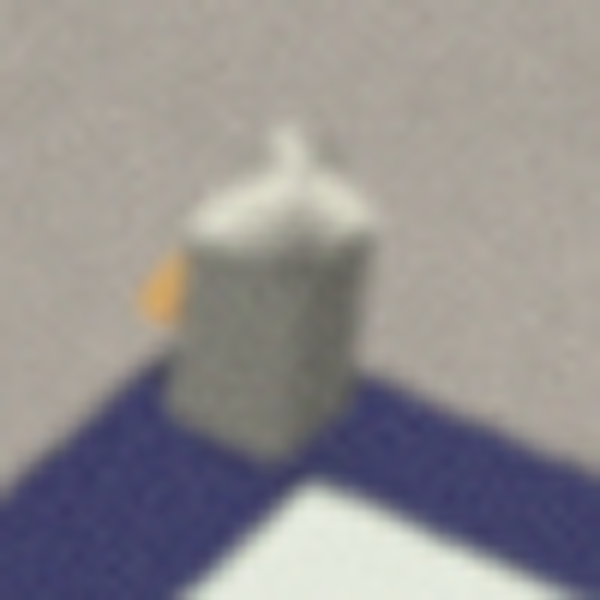

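```bash
python3 - <<'E'
from h import *
print(ray('top',250.7,213.9,.125),ray('top',249.7,213.7,.141))
print(ray('scene',360+275/12-.5,180+460/12-.5,.085),'near corner foot')
X=[.513,.093]
print('pred scene tip, near corner',proj('scene',[*X,.141]),proj('scene',[X[0]+.012,X[1]+.012,.085]),'seen',360+288/12-.5,180+130/12)
# p1 check scene vs top; post cap centre scene prediction
print('post cap pred scene',proj('scene',[.4570,-.1348,.15]),'seen approx',230+341/4-.5,120+89/3.7)
o=get_obs();print(np.degrees(np.arctan2(*R.from_quat(o['eef_rot']).as_matrix()[[1,0],1])))
E
```

```text
[0.51287124 0.09245926 0.125     ] [0.51099448 0.09148427 0.141     ]
[0.52834571 0.10597415 0.085     ] near corner foot
pred scene tip, near corner [383.81085856 190.57883561] [382.86978908 216.91410248] seen 383.5 190.83333333333334
post cap pred scene [315.28734114 142.35956907] seen approx 314.75 144.05405405405406
63.31566736739152
```

```bash
python3 -m crank '[[0,[2,-1,3.5],0],[0,[2.5,-2,3.5],0],[0,[3,-2,3.5],0],[0,[3,-2.5,1.5],0],[0,[3,-3,0],0]]' 30; python3 -m crank '[[0,[2,-3.6,0],-0.1],[0,[0.5,-4,0],-0.1],[0,[0,-4.1,0],-0.1],[0,[0,-4.1,0],-0.1],[0,[0,-4.1,0],-0.1]]'
```

```text
time_s: 0.52
ee_pos: [0.4248, 0.503, 0.345]
eef_rot: [0.153, 0.693, -0.159, 0.686]
force: [1.2, -0.1, -0.9]
grip_width: 0.085
time_s: 0.93
ee_pos: [0.4567, 0.2992, 0.343]
eef_rot: [0.326, 0.629, -0.332, 0.623]
force: [0.3, -0.7, 1.1]
grip_width: 0.0854
```

```bash
python3 -m crank '[[0,[0,-4,0],-0.1],[0,[0,-4,0],-0.1],[0,[0,-4,0],-0.1],[0,[0,-4,0],-0.08],[0,[0,-4,0],0]]'; python3 -m crank '[[0,[0,-4,0],0],[0,[0,-4,0],0],[0,[0,-4,0],0],[0,[0,-4,0],0],[0,[0,-3,0],0]]'; python3 - <<'E'
from h import *
o=get_obs();M=R.from_quat(o['eef_rot']).as_matrix();print(np.degrees(np.arctan2(*M[[1,0],1])),M[:,0],o['ee_pos'])
E
```

```text
time_s: 1.35
ee_pos: [0.4538, 0.0912, 0.3419]
eef_rot: [0.446, 0.551, -0.451, 0.542]
force: [1.7, -0.4, 0.6]
grip_width: 0.0853
time_s: 1.77
ee_pos: [0.4499, -0.1087, 0.342]
eef_rot: [0.447, 0.55, -0.452, 0.541]
force: [1.2, 0.2, 0.6]
grip_width: 0.0853
11.072193814419554 [-0.01369703  0.00343072 -0.99990031] [ 0.44991577 -0.10868538  0.34199292]
```

```bash
python3 -m crank '[[0,[0.7,-2.6,-2],0.02],[0,[0,0,-4],0],[0,[0,0,-2.5],0],[0,[0,0,0],0]]'; python3 - <<'E'
from h import *
o=get_obs();M=R.from_quat(o['eef_rot']).as_matrix();print(np.degrees(np.arctan2(*M[[1,0],1])),M[:,0],o['ee_pos'])
im=grab_frame('top');cv2.imwrite('pics/t1.png',im[:,:,::-1])
im=grab_frame('scene');cv2.imwrite('pics/s1.png',im[:,:,::-1])
E
```

```text
time_s: 2.1
ee_pos: [0.4555, -0.1463, 0.2562]
eef_rot: [0.445, 0.55, -0.449, 0.546]
force: [-1.2, 1.1, -0.4]
grip_width: 0.0854
11.50760958581391 [-7.97914906e-03 -9.48530165e-04 -9.99967716e-01] [ 0.45549498 -0.14625401  0.25624273]
```

View pics/s1.png

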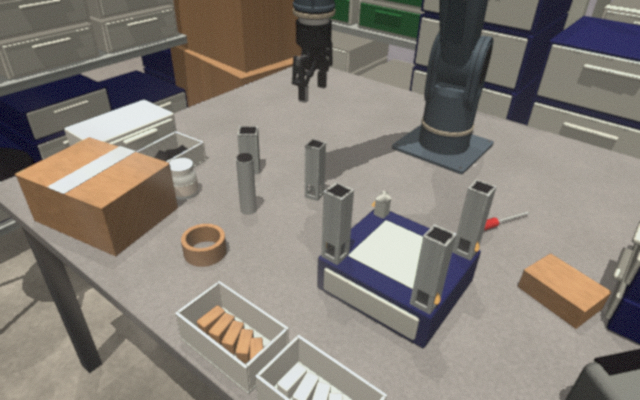

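View pics/t1.png

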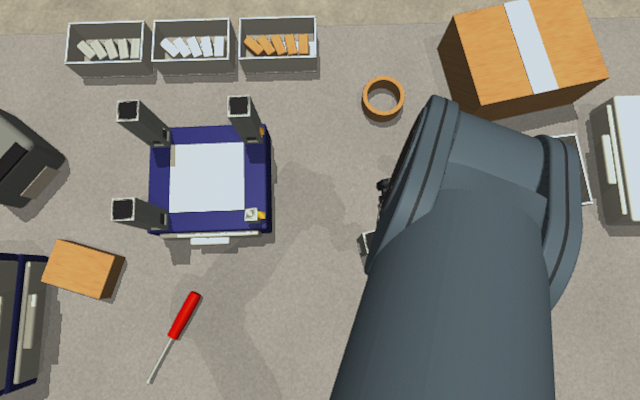

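The scene view shows the open gripper at (312,70), directly above the slim tube at (315,170). In the top view the arm hides most of the tube. I'll centre it in y, then descend.

```bash
python3 -m crank '[[0,[0.15,1.1,-1.5],0.02],[0,[0,0,-3],0],[0,[0,0,0],0]]'; python3 - <<'E'
from h import *
o=get_obs();M=R.from_quat(o['eef_rot']).as_matrix();print(np.degrees(np.arctan2(*M[[1,0],1])),M[:,0],o['ee_pos'])
E
```

```text
time_s: 2.45
ee_pos: [0.4623, -0.1339, 0.2192]
eef_rot: [0.441, 0.551, -0.44, 0.555]
force: [-0.7, 1.1, -0.0]
grip_width: 0.0855
12.9005643049128 [ 0.00434498 -0.00145069 -0.99998951] [ 0.46229123 -0.13389815  0.21917843]
```

```bash
python3 -m crank '[[0,[-0.5,-0.1,0],0],[0,[0,0,-1],0],[0,[0,0,0],0]]'; python3 - <<'E'
from h import *
o=get_obs();M=R.from_quat(o['eef_rot']).as_matrix();print(np.degrees(np.arctan2(*M[[1,0],1])),M[:,0],o['ee_pos'])
E
```

```text
time_s: 2.7
ee_pos: [0.4595, -0.1344, 0.2135]
eef_rot: [0.442, 0.55, -0.438, 0.557]
force: [-0.7, -0.0, -0.3]
grip_width: 0.0856
13.035046354052975 [ 0.00980729 -0.00156399 -0.99995068] [ 0.45950314 -0.13440057  0.21351701]
```

```bash
python3 -m crank '[[0,[-0.2,-0.05,-3],-0.01],[0,[0,0,-3],0],[0,[0,0,-2],0],[0,[0,0,0],0]]'; python3 - <<'E'
from h import *
o=get_obs();M=R.from_quat(o['eef_rot']).as_matrix();print(np.degrees(np.arctan2(*M[[1,0],1])),M[:,0],o['ee_pos'],o['force'])
E
```

```text
time_s: 3.03
ee_pos: [0.4619, -0.1358, 0.137]
eef_rot: [0.447, 0.545, -0.438, 0.558]
force: [-0.4, 0.8, 0.0]
grip_width: 0.0853
12.477736466987125 [ 0.02238032 -0.00269909 -0.99974589] [ 0.46187628 -0.13579175  0.13703543] [-0.38863983  0.83607603  0.02854973]
```

```bash
python3 -m crank '[[0,[-0.4,0,-1.5],0],[0,[0,0,-1.5],0],[0,[0,0,-0.8],0],[0,[0,0,0],0],[0,[0,0,0],0]]'; python3 - <<'E'
from h import *
o=get_obs();M=R.from_quat(o['eef_rot']).as_matrix();print(np.degrees(np.arctan2(*M[[1,0],1])),M[:,0],o['ee_pos'],o['force'])
im=grab_frame('scene');cv2.imwrite('pics/s2.png',cv2.resize(im[60:260,200:450,::-1],None,fx=3,fy=3))
E
```

```text
time_s: 3.45
ee_pos: [0.4618, -0.1369, 0.1038]
eef_rot: [0.449, 0.542, -0.437, 0.56]
force: [0.5, 0.1, 0.2]
grip_width: 0.0854
12.445598481597758 [ 0.02936116 -0.00289029 -0.99956469] [ 0.46184809 -0.13694479  0.10379771] [0.50237542 0.06737555 0.22306646]
```

View pics/s2.png

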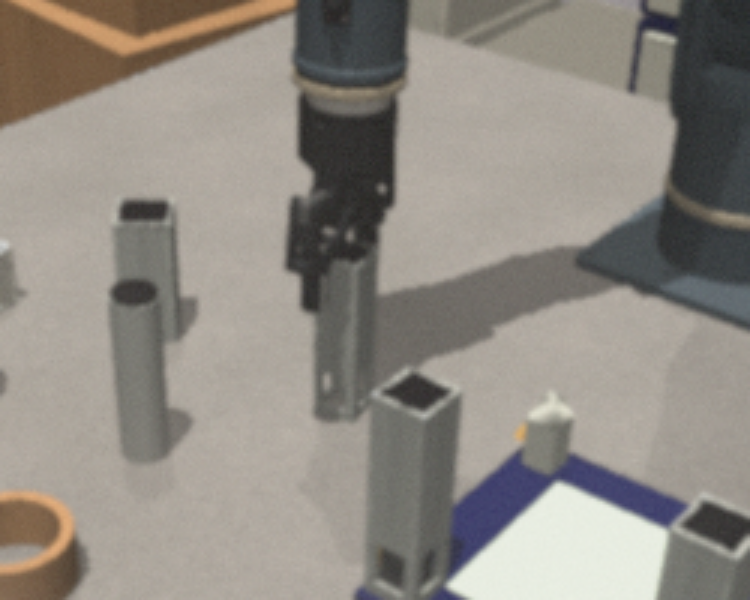

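The fingers straddle the tube, with the left finger at (310,270) in the crop and the other behind it, and the cap at (345,250) is below the palm. Closing.

```bash
python3 -m crank '[[255,[0,0,0],0],[255,[0,0,0],0],[255,[0,0,0],0],[255,[0,0,0],0],[255,[0,0,0],0]]' 70;  python3 -m crank '[[255,[0,0,0],0],[255,[0,0,0],0],[255,[0,0,0],0]]'; python3 - <<'E'
from h import *
o=get_obs();M=R.from_quat(o['eef_rot']).as_matrix();print(np.degrees(np.arctan2(*M[[1,0],1])),M[:,0],o['ee_pos'],o['force'])
E
```

```text
time_s: 3.92
ee_pos: [0.463, -0.1374, 0.1073]
eef_rot: [0.449, 0.541, -0.436, 0.561]
force: [0.0, -0.6, -0.9]
grip_width: 0.0374
time_s: 4.17
ee_pos: [0.4628, -0.1372, 0.1074]
eef_rot: [0.449, 0.541, -0.436, 0.561]
force: [-0.2, -0.9, -1.5]
grip_width: 0.0374
12.459728691807817 [ 0.03311292 -0.00304177 -0.99944699] [ 0.4628134  -0.13721981  0.10743479] [-0.22894135 -0.89913808 -1.45801246]
```

```bash
python3 -m crank '[[255,[0,0,2],0],[255,[0,0,3],0],[255,[0,0,4],0],[255,[0,0,4],0],[255,[0,0,4],0]]';  python3 -m crank '[[255,[0.5,1,2],-0.05],[255,[0.5,2.5,0],-0.05],[255,[0.7,3.5,0],-0.05],[255,[0.7,3.5,0],0],[255,[0.5,3,0],0]]'; python3 - <<'E'
from h import *
o=get_obs();M=R.from_quat(o['eef_rot']).as_matrix();print(np.degrees(np.arctan2(*M[[1,0],1])),M[:,0],o['ee_pos'],o['force'],o['grip_width'])
E
```

```text
time_s: 4.58
ee_pos: [0.4563, -0.1355, 0.2753]
eef_rot: [0.446, 0.547, -0.44, 0.555]
force: [1.9, 0.5, -3.5]
grip_width: 0.0376
time_s: 5.0
ee_pos: [0.4874, -0.0054, 0.3071]
eef_rot: [0.494, 0.501, -0.484, 0.52]
force: [1.2, 0.5, -2.7]
grip_width: 0.0375
2.4939386992186607 [ 0.03072824 -0.00799209 -0.99949582] [ 0.4874287  -0.0053665   0.30713306] [ 1.17604701  0.54134087 -2.66873484] 0.03745445377544706
```

```bash
python3 -m crank '[[255,[0.7,3.5,0],0],[255,[0.6,2,0],0],[255,[0,0,-1],-0.01],[255,[0,0,0],0],[255,[0,0,0],0]]'; python3 - <<'E'
from h import *
o=get_obs();M=R.from_quat(o['eef_rot']).as_matrix();print(np.degrees(np.arctan2(*M[[1,0],1])),M[:,0],o['ee_pos'],o['force'],o['grip_width'])
im=grab_frame('scene');cv2.imwrite('pics/s3.png',im[:,:,::-1]);cv2.imwrite('pics/s3c.png',cv2.resize(im[60:260,250:450,::-1],None,fx=3,fy=3))
im=grab_frame('top');cv2.imwrite('pics/t3.png',im[:,:,::-1])
E
```

```text
time_s: 5.42
ee_pos: [0.5006, 0.0624, 0.296]
eef_rot: [0.494, 0.502, -0.482, 0.52]
force: [0.1, -0.3, -2.0]
grip_width: 0.0375
2.6151626841547313 [ 0.02961421 -0.0050901  -0.99954844] [0.50059426 0.06242753 0.29597654] [ 0.08657767 -0.32085271 -1.99643469] 0.037522384608560284
```

View pics/s3c.png

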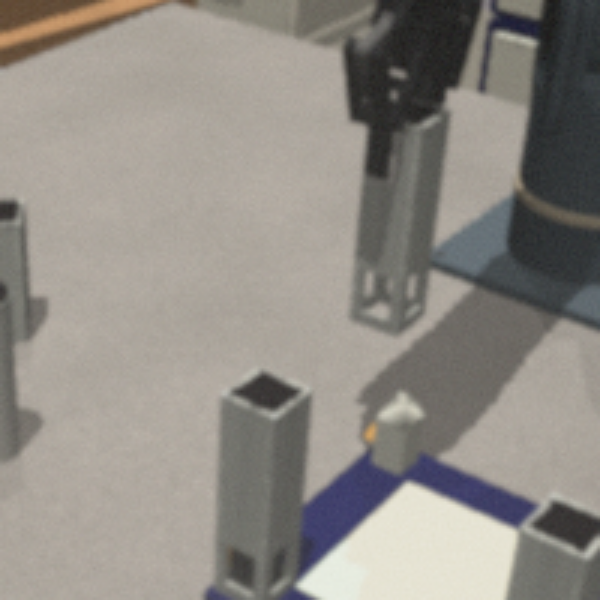

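View pics/t3.png

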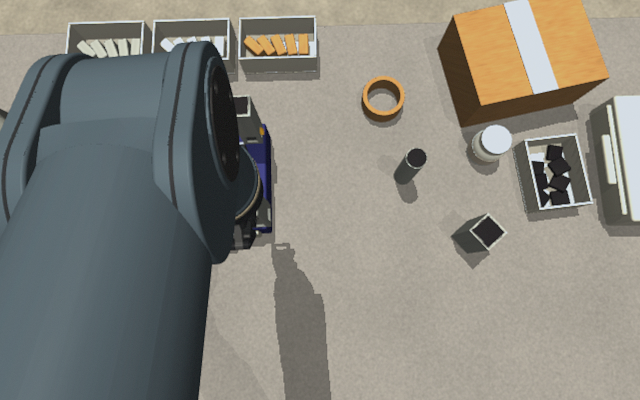

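```bash
python3 - <<'E'
from h import *
o=get_obs();M=R.from_quat(o['eef_rot']).as_matrix()
f=o['ee_pos']+M[:,0]*.1074+M[:,1]*0+np.array([0,.0023,0]); 
a=np.radians(2.6);ex=np.array([np.cos(a),np.sin(a),0]);ey=np.array([-ex[1],ex[0],0])
print(f)
for n,sx,sy,c in(('left',1,-1,(352,318)),('near',1,1,(400,332)),('right',-1,1,(422,310))):
    obs=np.array([250+c[0]/3-.33,60+c[1]/3-.33])
    print(n,proj('scene',f+.019*(sx*ex+sy*ey)),obs, ray('scene',*obs,f[2])-.019*(sx*ex+sy*ey))
# cap right/near top
# scene ray calibration vs stub
X=np.array([.5125,.0925,.085])
print('stub tip',proj('scene',X+[0,0,.056]),'seen 383.5,190.8;  near foot',proj('scene',X+[.012,.012,0]),'seen', 360+275/12-.5,180+460/12-.5)
E
```

```text
[0.50362978 0.06302777 0.18879946]
left [363.589994   165.01636848] [367.00333333 165.67      ] [0.50119357 0.06981868 0.18879946]
near [379.69055338 171.05984057] [383.00333333 170.33666667] [0.49688982 0.06665799 0.18879946]
right [388.8456216  163.38227676] [390.33666667 163.00333333] [0.50028891 0.06458735 0.18879946]
stub tip [383.7340407  190.38740654] seen 383.5,190.8;  near foot [382.79494072 216.7112525 ] seen 382.4166666666667 217.83333333333334
```

```bash
python3 -m crank '[[255,[0.6,1.3,0],-0.025],[255,[0.6,1.3,-0.8],0],[255,[0,0,-0.8],0],[255,[0,0,-0.8],0],[255,[0,0,0],0]]'; python3 - <<'E'
from h import *
o=get_obs();M=R.from_quat(o['eef_rot']).as_matrix();print(np.degrees(np.arctan2(*M[[1,0],1])),M[:,0],o['ee_pos'],o['force'],o['grip_width'])
im=grab_frame('scene');cv2.imwrite('pics/s4.png',im[:,:,::-1]);cv2.imwrite('pics/s4c.png',cv2.resize(im[120:240,320:440,::-1],None,fx=5,fy=5,interpolation=cv2.INTER_CUBIC))
E
```

```text
time_s: 5.93
ee_pos: [0.5131, 0.0838, 0.2713]
eef_rot: [0.503, 0.494, -0.491, 0.513]
force: [-0.2, 0.1, -2.7]
grip_width: 0.037
0.7549789661261165 [ 0.03132522 -0.00663448 -0.99948723] [0.51311863 0.08380104 0.27132201] [-0.19717094  0.1261475  -2.70789676] 0.03700884240881224
```

View pics/s4c.png

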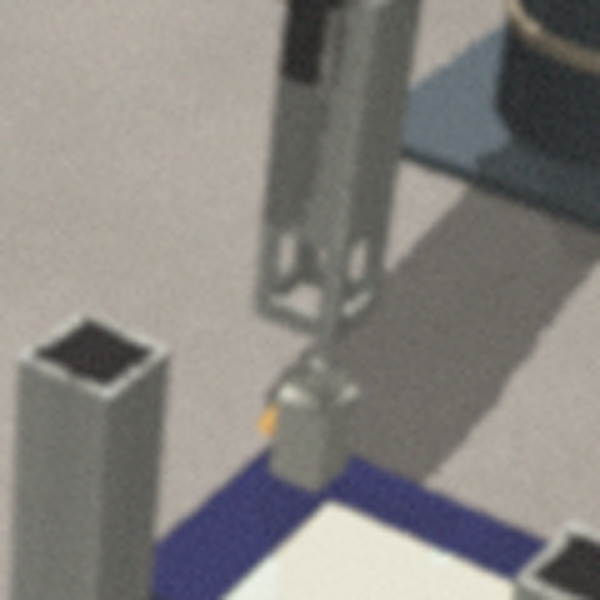

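```bash
python3 - <<'E'
from h import *
o=get_obs()
a=np.radians(0.8);ex=np.array([np.cos(a),np.sin(a),0]);ey=np.array([-ex[1],ex[0],0])
r=[]
for n,sx,sy,c in(('left',1,-1,(257,308)),('near',1,1,(328,338)),('right',-1,1,(380,300))):
    obs=np.array([320+c[0]/5-.4,120+c[1]/5-.4])
    r.append(ray('scene',*obs,.164)-.019*(sx*ex+sy*ey)); print(n,r[-1])
print(np.mean(r,0)-o['ee_pos'])
E
```

```text
left [0.51207327 0.08958512 0.164     ]
near [0.51249509 0.08560306 0.164     ]
right [0.51238852 0.08757941 0.164     ]
[-0.00089803  0.00417032 -0.10795669]
```

```bash
python3 -m crank '[[255,[0,0.5,0],0],[255,[0,0,-0.8],0],[255,[0,0,-0.8],0],[255,[0,0,0],0]]'; python3 - <<'E'
from h import *
o=get_obs();M=R.from_quat(o['eef_rot']).as_matrix();print(np.degrees(np.arctan2(*M[[1,0],1])),M[:,0],o['ee_pos'],o['force'],o['grip_width'])
im=grab_frame('scene');cv2.imwrite('pics/s5.png',im[:,:,::-1]);cv2.imwrite('pics/s5c.png',cv2.resize(im[120:240,320:440,::-1],None,fx=5,fy=5,interpolation=cv2.INTER_CUBIC))
E
```

```text
time_s: 6.32
ee_pos: [0.5131, 0.0872, 0.255]
eef_rot: [0.503, 0.493, -0.491, 0.513]
force: [-0.2, 0.4, -2.0]
grip_width: 0.0375
0.6320861191836682 [ 0.03229612 -0.00695226 -0.99945416] [0.51307511 0.08722045 0.25495546] [-0.18685517  0.38319886 -1.99551598] 0.037485780698595504
```

View pics/s5c.png

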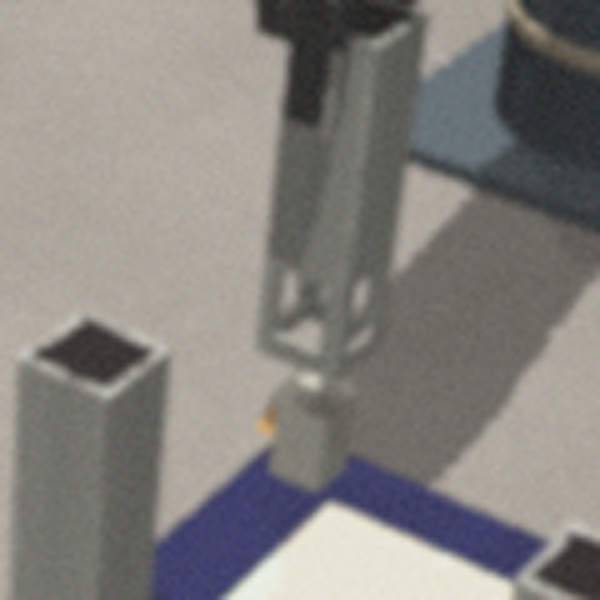

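```bash
python3 -m crank '[[255,[0,0.12,-0.5],0],[255,[0,0,-0.6],0],[255,[0,0,-0.6],0],[255,[0,0,0],0]]'; python3 - <<'E'
from h import *
o=get_obs();M=R.from_quat(o['eef_rot']).as_matrix();print(np.degrees(np.arctan2(*M[[1,0],1])),M[:,0],o['ee_pos'],o['force'],o['grip_width'])
im=grab_frame('scene');cv2.imwrite('pics/s6.png',im[:,:,::-1]);cv2.imwrite('pics/s6c.png',cv2.resize(im[120:240,320:440,::-1],None,fx=5,fy=5,interpolation=cv2.INTER_CUBIC))
E
```

```text
time_s: 6.7
ee_pos: [0.5134, 0.0882, 0.2371]
eef_rot: [0.504, 0.492, -0.491, 0.513]
force: [0.0, -0.7, -1.8]
grip_width: 0.0373
0.6141655133645373 [ 0.03336698 -0.0067989  -0.99942004] [0.5133983  0.08822765 0.23714096] [ 0.01370191 -0.65500958 -1.82169003] 0.03730385918532196
```

View pics/s6c.png

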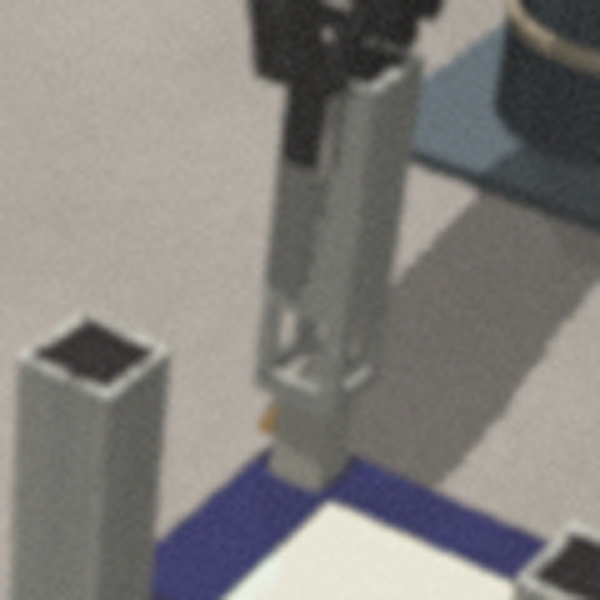

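The foot at crop (318,385) now covers the stub's taper, with no side force. I'll push down past the button.

```bash
python3 -m crank '[[255,[0,0,-0.5],0],[255,[0,0,-0.6],0],[255,[0,0,-0.6],0],[255,[0,0,-0.6],0]]' 90; python3 - <<'E'
from h import *
o=get_obs();M=R.from_quat(o['eef_rot']).as_matrix();print(np.degrees(np.arctan2(*M[[1,0],1])),M[:,0],o['ee_pos'],o['force'],o['grip_width'])
E
```

```text
time_s: 7.08
ee_pos: [0.5148, 0.0878, 0.2142]
eef_rot: [0.505, 0.492, -0.49, 0.513]
force: [-0.3, -1.7, 2.0]
grip_width: 0.037
0.5944416690515641 [ 0.03688297 -0.00653009 -0.99929826] [0.51477246 0.08778553 0.21416141] [-0.32054169 -1.73855062  2.02219105] 0.037007445182557115
```

```bash
python3 -m crank '[[255,[0,0.05,-0.6],0],[255,[0,0,-0.6],0],[255,[0,0,-0.5],0],[255,[0,0,0],0]]'; python3 - <<'E'
from h import *
o=get_obs();M=R.from_quat(o['eef_rot']).as_matrix();print(np.degrees(np.arctan2(*M[[1,0],1])),M[:,0],o['ee_pos'],o['force'],o['grip_width'])
im=grab_frame('scene');cv2.imwrite('pics/s7.png',im[:,:,::-1]);cv2.imwrite('pics/s7c.png',cv2.resize(im[120:240,320:440,::-1],None,fx=5,fy=5,interpolation=cv2.INTER_CUBIC))
E
```

```text
time_s: 7.42
ee_pos: [0.5141, 0.087, 0.1937]
eef_rot: [0.504, 0.491, -0.491, 0.513]
force: [-1.2, -0.5, -2.4]
grip_width: 0.037
0.5358768436329566 [ 0.03500166 -0.00842562 -0.99935174] [0.51411483 0.08704293 0.19373727] [-1.15746498 -0.52287792 -2.42585003] 0.037022296186479016
```

View pics/s7c.png

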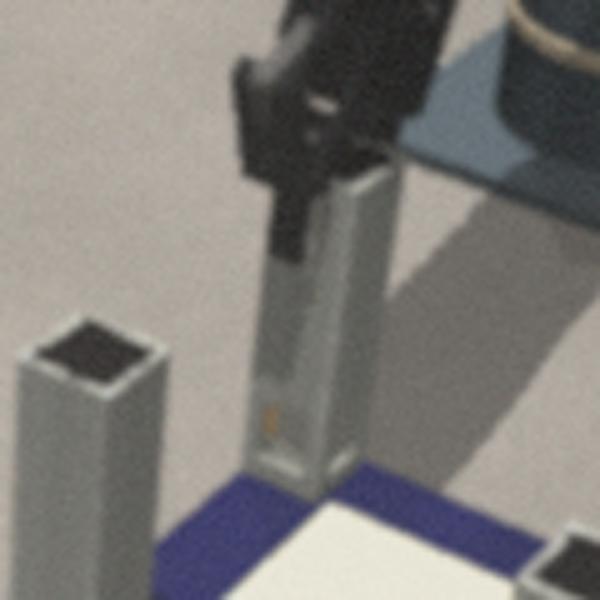

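The tube is nearly home, with its foot at crop (315,495) and brass showing in the hole at (270,420). The vertical load has dropped, which suggests the button has popped. I'll press gently until it seats.

```bash
python3 -m crank '[[255,[0,0,-0.3],0],[255,[0,0,-0.3],0],[255,[0,0,0],0]]'
```

```text
time_s: 7.72
ee_pos: [0.5154, 0.0875, 0.1933]
eef_rot: [0.506, 0.491, -0.489, 0.513]
force: [-2.7, 0.3, -3.9]
grip_width: 0.0372
```

```bash
python3 -m crank '[[255,[0,0,-0.5],0]]';python3 -m crank '[[255,[0,0,-0.5],0]]';python3 -m crank '[[255,[0,0,-0.5],0]]'; python3 - <<'E'
from h import *
o=get_obs();M=R.from_quat(o['eef_rot']).as_matrix();print(np.degrees(np.arctan2(*M[[1,0],1])),M[:,0],o['ee_pos'],o['force'],o['grip_width'])
im=grab_frame('scene');cv2.imwrite('pics/s8.png',im[:,:,::-1]);cv2.imwrite('pics/s8c.png',cv2.resize(im[120:240,320:440,::-1],None,fx=5,fy=5,interpolation=cv2.INTER_CUBIC))
E
```

```text
time_s: 7.8
ee_pos: [0.5165, 0.0879, 0.1919]
eef_rot: [0.508, 0.491, -0.488, 0.513]
force: [-22.9, -1.4, 97.6]
grip_width: 0.0372
time_s: 7.88
ee_pos: [0.5166, 0.0879, 0.1919]
eef_rot: [0.509, 0.492, -0.486, 0.513]
force: [-27.3, -3.1, 94.2]
grip_width: 0.037
time_s: 7.97
ee_pos: [0.5161, 0.0877, 0.192]
eef_rot: [0.51, 0.492, -0.485, 0.512]
force: [-22.0, -3.6, 71.6]
grip_width: 0.037
0.504062894336478 [ 0.04446654  0.00534547 -0.99899657] [0.51608007 0.08772666 0.19204994] [-21.96925376  -3.59011428  71.58653919] 0.03702281745255709
```

View pics/s8c.png

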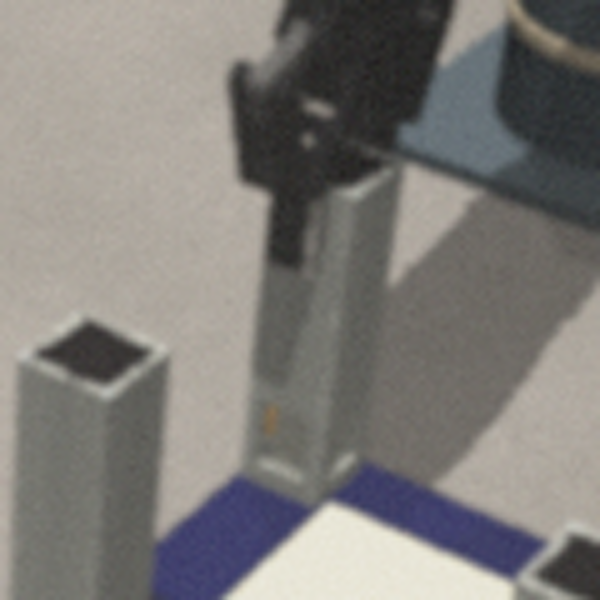

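It hit the unit's top at z 0.192 and read up to 98 N, so it is seated. I'll relax the press and then release.

```bash
python3 -m crank '[[255,[0,0,0.05],0]]';python3 -m crank '[[255,[0,0,0],0]]' 30;python3 -m crank '[[150,[0,0,0],0],[0,[0,0,0],0],[0,[0,0,0],0],[0,[0,0,0],0],[0,[0,0,0],0]]'
```

```text
time_s: 8.1
ee_pos: [0.5148, 0.0875, 0.1943]
eef_rot: [0.51, 0.493, -0.485, 0.511]
force: [-2.0, 0.4, -4.0]
grip_width: 0.0368
time_s: 8.18
ee_pos: [0.5145, 0.0877, 0.1955]
eef_rot: [0.511, 0.493, -0.484, 0.511]
force: [0.5, -0.7, -1.3]
grip_width: 0.0371
time_s: 8.6
ee_pos: [0.516, 0.0889, 0.1954]
eef_rot: [0.512, 0.493, -0.483, 0.512]
force: [-0.8, 0.6, 0.3]
grip_width: 0.0827
```

```bash
python3 -m crank '[[0,[0,0,1],0],[0,[0,0,2],0],[0,[0,0,3],0],[0,[0,0,4],0],[0,[0,0,4],0]]';python3 -m crank '[[0,[0,-2,2],0],[0,[0,-4,0],0],[0,[0,-4,0],0],[0,[0,-4,0],0],[0,[0,-4,0],0]]'; python3 -m crank '[[0,[0,-4,0],0],[0,[0,-4,0],0],[0,[0,-3,0],0],[0,[0,0,0],0],[0,[0,0,0],0]]'; python3 - <<'E'
from h import *
o=get_obs();print(o['ee_pos'],o['force'])
im=grab_frame('scene');cv2.imwrite('pics/s9.png',im[:,:,::-1]);cv2.imwrite('pics/s9c.png',cv2.resize(im[120:280,310:490,::-1],None,fx=4,fy=3.7,interpolation=cv2.INTER_CUBIC))
im=grab_frame('top');cv2.imwrite('pics/t9.png',im[:,:,::-1]);cv2.imwrite('pics/t9c.png',cv2.resize(im[80:250,100:290,::-1],None,fx=4,fy=3.5,interpolation=cv2.INTER_CUBIC))
E
```

```text
time_s: 9.02
ee_pos: [0.5113, 0.0879, 0.3342]
eef_rot: [0.506, 0.495, -0.489, 0.51]
force: [2.3, 0.5, -0.3]
grip_width: 0.0855
time_s: 9.43
ee_pos: [0.5151, -0.0877, 0.3687]
eef_rot: [0.508, 0.496, -0.478, 0.517]
force: [1.5, -0.8, -0.2]
grip_width: 0.0852
time_s: 9.85
ee_pos: [0.5113, -0.214, 0.3736]
eef_rot: [0.51, 0.491, -0.482, 0.517]
force: [0.9, 0.8, -0.3]
grip_width: 0.0853
[ 0.51128899 -0.21397454  0.37358913] [ 0.88502575  0.76787639 -0.31256368]
```

View pics/s9c.png

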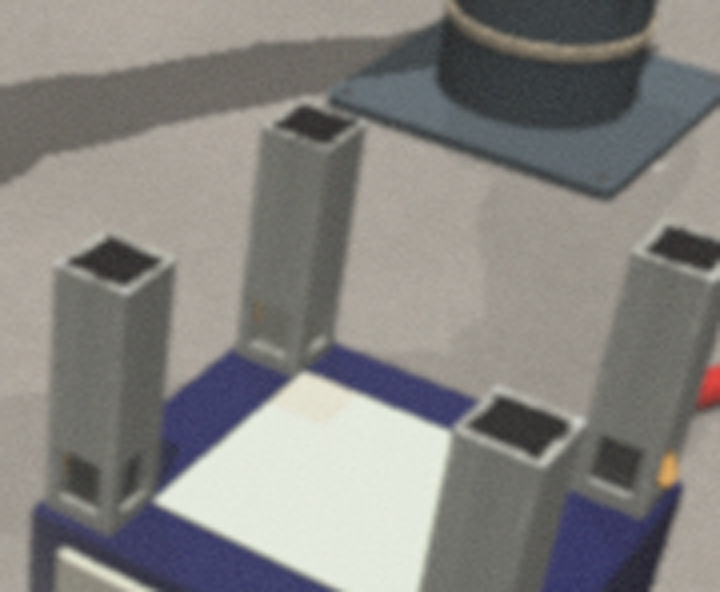

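View pics/t9c.png

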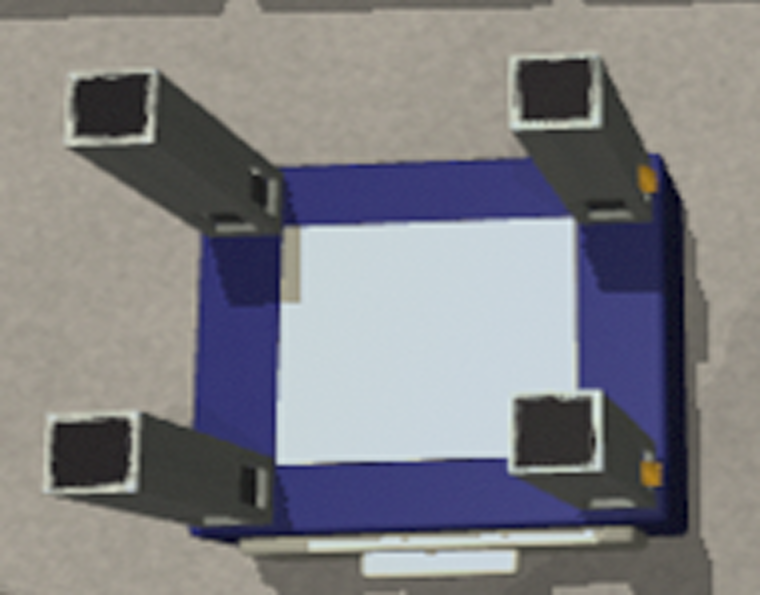

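In the top view the brass button sticks out of the new post's -y face at crop (651,472), the same as on its neighbour (648,178). I'll check height and tilt.

```bash
python3 - <<'E'
from h import *
t=cv2.imread('pics/t9.png');g=cv2.cvtColor(t,cv2.COLOR_BGR2GRAY)
for u,v in((239,201),(239,106),(123,209),(128,110)):
    m=np.zeros_like(g);m[v-12:v+13,u-12:u+13]=(g[v-12:v+13,u-12:u+13]<55)
    m=cv2.morphologyEx(m,cv2.MORPH_OPEN,np.ones((5,5),np.uint8))
    M=cv2.moments(m,True);c=(M['m10']/M['m00'],M['m01']/M['m00']);print('top',c,ray('top',*c,.235),M['m00'])
s=cv2.imread('pics/s9.png');g=cv2.cvtColor(s,cv2.COLOR_BGR2GRAY)
X=np.array([.5125,.0925]);
for u,v in((389,154),(338,191),(480,186),(441,234)):
    m=np.zeros_like(g);m[v-11:v+12,u-14:u+15]=(g[v-11:v+12,u-14:u+15]<65)
    m=cv2.morphologyEx(m,cv2.MORPH_OPEN,np.ones((3,3),np.uint8))
    M=cv2.moments(m,True);c=(M['m10']/M['m00'],M['m01']/M['m00']);print('scene',c,ray('scene',*c,.235))
a=.016
n=np.array([np.cos(a)-np.sin(a),np.cos(a)+np.sin(a)])*.019
for z in(.085,.089,.093): print(z,proj('scene',[*(X+n),z]),'seen near foot',310+295/4-.4,120+372/3.7-.4)
E
```

```text
top (238.08771929824562, 203.0456140350877) [0.51535909 0.09374581 0.235     ] 285.0
top (238.32558139534885, 105.0) [0.68372997 0.09588169 0.235     ] 258.0
top (122.3312101910828, 208.97133757961782) [0.50956057 0.2828085  0.235     ] 314.0
top (127.28968253968254, 109.67857142857143) [0.68025758 0.28519186 0.235     ] 252.0
scene (388.2857142857143, 153.12698412698413) [0.52064709 0.09653768 0.235     ]
scene (338.63440860215053, 190.247311827957) [0.68700419 0.0990531  0.235     ]
scene (481.89772727272725, 186.92045454545453) [0.51486325 0.2850584  0.235     ]
scene (439.6829268292683, 234.6890243902439) [0.68367011 0.288232   0.235     ]
0.085 [384.05049209 219.56088432] seen near foot 383.35 220.1405405405405
0.089 [384.24949292 218.05441056] seen near foot 383.35 220.1405405405405
0.093 [384.44942446 216.54089113] seen near foot 383.35 220.1405405405405
```

```bash
python3 - <<'E'
from station import *
print(close_job(), get_obs()['time_s'])
E
```

```text
the job is handed in; nothing more can be done
the job is handed in; nothing more can be done
```

The slim square tube with holes is now fitted over the bare corner stub, released, and the job is handed in. It took about 10 s of the 35 s allowed. The hand-in gives no verdict, so the result rests on my own last checks:

- **Button:** the top view shows the brass button sticking out through the hole in the post's -y face, as it does on the neighbouring post.
- **Height:** in the scene view the foot's near corner is within about 1 px of where it should be at 85 mm, so the post is fully down. I released it with the tool 3 mm above the seated position, and the post dropped back down.
- **Position and tilt:** both cameras put the cap about 2.4 mm towards +x of the point the other three posts imply. That is within the stub's play and well inside the 10 mm and 10 degree limits.
- **Robot:** the gripper is open and about 0.3 m away from the post, touching nothing.

**Seating force:** when the post bottomed out, the sampled wrist force briefly read about 98 N, more than I meant to apply but under the 120 N limit. It may have peaked higher between samples.

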